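# Unlock the brush cap and stand it in the rinse crock

## Robot

A 7-joint arm with a two-finger parallel gripper is mounted at the origin on the work surface. World frame = base frame: x ahead of the robot, y to its left, z up, the work surface at z = 0. Lengths are in mm, angles in rad, forces in N, time in s.
With the tool pointing down it reaches from about 400 to 875 mm from the base axis. Payload 4.4 kg.
Tool frame: the origin (TCP) lies on the mounting face of the last link; the fingertips stand 173 mm ahead of it and the grasp point (between the pads) lies 155 mm ahead of it; z points along the fingers, y is the line along which they close (so a half turn about z gives the same grasp; the last joint's range is limited). The gripper opens to 85 mm and grips with 20 to 120 N. Pads are 22 mm wide; open, the fingers measure 114 mm over their backs; the gripper's body (76 mm by 85 mm) begins 54 mm behind the grasp point. The pads swing forward as they close: fully open they stand 13 mm farther back than shut.
Start: joints at [1.216, 0.628, 0.038, 1.517, -0.027, 0.996, -0.02], TCP at [185.142, -623.087, 404.713] pointing down, gripper open.
Joint ranges: [-3.06, 3.06], [-0.37, 2.12], [-1.25, 1.32], [0.18, 2.47], [-1.1, 4.24], [0.23, 1.98], [-2.94, 2.94]. Speed limits (rad/s): [2.57, 2.57, 3.14, 3.14, 3.14, 3.14, 3.14].

## Interface

Orientations are given as [roll, pitch, yaw] about the fixed x, y, z axes, in that order (R = Rz(yaw) Ry(pitch) Rx(roll)).
In Python, from cell import * gives the robot as it stands. The module is installed in compiled form; this text tells all that it offers.
- The arm moves only by the tool jog_arm, never from a script. Its argument "steps" is a list of rows, each a list of 7 numbers: the opening, from -1 (shut) to 1 (fully open), so that 0 is half open, then the shift along the tool's x, y, z as a fraction of full scale, then the turn, a rotation vector about the tool's x, y, z as a fraction of full scale. A call has 1 to 10 rows; each row shifts and turns the commanded pose from where the row before left it, along the tool's axes as they then stand; what a row does not reach is not made up. Full scale, the value 1, is 500 mm for a shift and 2 rad for a turn. A row lasts 1/8 s, in which the tool goes at most 62.5 mm and 10.7 degrees, less where a joint would pass 70% of its speed; a pose out of reach is approached as far as the arm can. A call with a number of a shift or a turn outside -1 to 1 is refused whole. A call with a gripper value outside its range is refused whole. The fingers move at their own pace and stop on an object; the grip force is fixed at half the most. Time passes only in rows, so rows that do not move let the fingers close. It gives the time, the measured TCP pose, the force, the opening and the grip force at its end, in the units of the state.
- read_state(): the state, without advancing time (a new reading comes with each control period).
- get_image(name): name is "scene" or "top" or "wrist"; returns a dict with "pixels" (400x640x3 uint8, red, green, blue), "depth" (400x640 float32, mm along the optical axis (not along the pixel's ray), 0 where there is no reading), "vertical_fov" (degrees; the focal length in pixels is half the picture's height over the tangent of half this angle, whatever the lens; pixels are square), "cx", "cy" (the principal point, pixels), "R" (3x3) and "t" (3): a world point X has camera coordinates R X + t. Camera axes: x right, y down, z forward; pixel columns grow to the right and rows downward; lengths in mm; the calibration is good to about 2 mm. A picture is of the moment at which its call begins.
- finish_job(): hands the job in; it is judged then, once.
The state is a dict: "clock": time; "qpos": joint angles; "qd": joint speeds; "tau": joint torques, N m; "eef_pos": TCP position; "tool_rot": TCP orientation; "force": force on the tool from outside, world axes, zero at the start; "torque": the same for the moment, N m; "width": finger opening in mm; "gripper_force": force on a finger pad.
Only numpy, scipy, OpenCV 4.12 (cv2) and the standard library are available. Lean on these libraries where they do the work, as an engineer would, in place of code of your own. Each camera call takes 0.05 s, during which the arm holds its last target. There are 200 camera calls.

## Task

The brush of the lacquer pot is fixed under the pot's safety cap. Press the cap down against its spring and, keeping it pressed, turn it anticlockwise (seen from above) until it lets go; then draw it straight up with its brush and stand it in the white rinse crock, the brush inside, set down without dropping it, so that the cap lies flat and roughly centred on the crock's rim. Let go of it there, and leave the crock standing about where it is and the other things on the bench alone.

Things in the scene. Friction and masses are not known exactly. Their poses are not given: they have to be found in the camera images.
- pot: The lacquer pot: aluminium, 86 mm in diameter, shoulder 80 mm high, on a 130 x 100 x 6 mm steel foot plate screwed to the bench (it cannot move). Origin: centre of the foot's underside, on the bench; z up along the pot's axis; x is the long side of the foot plate and the direction of the cap's bar while the cap is locked.
- pot_mouth (a point): Centre of the top of the pot's neck, 106 mm above the bench. The neck is 48 mm wide with two opposite locking tabs outside (62 mm across) and a sprung steel sleeve inside, whose hole is 30 mm wide. The cap covers it all at the start. The brush has cleared the neck when the cap's origin is 72 mm above this point.
- cap: The black-coated steel safety cap with its brush, loose, 0.22 to 0.37 kg. Round, 72 mm in diameter; origin: centre of the skirt's lower edge, z up along the axis. Skirt and disc reach from z = 0 to 32 mm. At the start it is locked on the pot, its origin 92 mm above the bench, its x along the pot's x (within 2 degrees). Two lugs in the skirt hook under the pot's tabs; pulling, or turning without pressing, does not free it.
- cap_bar (a point): Middle of the grip bar on the cap, on the axis, 48 mm above the cap's origin. The bar is 60 mm long (cap x), 18 mm wide (y), and stands 32 mm high on the disc (cap z = 32 to 64 mm). To free the cap: push it down 6 to 11 mm (8 is right), turn it, still pressed, about 70 degrees anticlockwise seen from above (free from 55 to 135), let it rise 4 mm above its locked height, lift it off.
- brush_tip (a point): Lower end of the brush, on the cap's axis, 70 mm below the cap's origin; hidden in the pot at the start. The brush is rigid and at most 17 mm wide.
- sleeve (a joint): The sprung sleeve in the neck, which carries the cap's disc: 0 m with the cap locked, negative when the cap is pressed down (-0.0055 just clears the locking teeth, -0.011 is the hard end), up to +0.004 with the cap off or freed. The spring pushes up with 8 N at 0 and 1 N more for each mm down.
- crock: The rinse crock: an open white stoneware pot, 88 mm in diameter, 85 mm high, 0.9 kg, loose on the bench. Origin: centre of its underside, z up. Its flat rim is 22 mm wide around a mouth of 44 mm diameter; inside it is 79 mm deep.
- crock_mouth (a point): Centre of the crock's mouth, level with the rim, 85 mm above its underside. With the cap set down properly the cap's origin is here.
- dish: Bystander: small white bowl, 84 mm in diameter, 22 mm high; origin: centre of its underside.
- bottle: Bystander: glass bottle, 60 mm in diameter, 150 mm high, standing; origin: centre of its underside.
- bristle: Bystander: a brush, 190 mm long, lying on the bench beyond the pots; its x is along the handle.
- sander: Bystander: cork sanding block, 60 x 100 x 30 mm; origin: centre of its underside.
Mind the look-alikes: they are no part of the job. Of the things like the cap, leave any that is pink or yellow; of the rest the larger one is meant.

How it is judged:
By the outcome, as a careful person would: the job done as asked, in the order asked, and still so for the second after the job is handed in, with the robot touching nothing.
It also fails if it takes over 45 s, if anything falls off the work surface, if the arm or the gripper's body presses on something with over 40 N, if the wrist force passes 120 N, or if a joint passes its speed limit or range.

## Working session

There is one attempt and no reset: what is moved stays moved. The work goes in short steps, Python scripts to look and compute and a tool call to move; the robot and the scene stay as the last step left them, time stands still between calls to the robot, and variables do not carry over. Pictures are saved under pics/ and viewed, at most 10 in all, crops included, and the job is handed in when it is done.

Besides the shell and the picture viewer there is one more tool, called as name([rows], argument=value, ...), one row to a line, values as JSON. jog_arm: Moves the arm, as the interface text tells. Shift numbers are shares of 500 mm and turn numbers shares of 2 rad, none past 1 either way. Its arguments: {"type":"object","properties":{"steps":{"type":"array"}},"required":["steps"]}

```bash
mkdir -p pics; cat > h.py <<'E'
from cell import *
import numpy as np, cv2
def snap(n,f):
    d=get_image(n); np.savez('pics/'+f+'.npz',**d); cv2.imwrite('pics/'+f+'.png',d['pixels'][:,:,::-1]); return d
def load(f): return np.load('pics/'+f+'.npz')
def pt(d,u,v,r=1):
    f=200/np.tan(np.radians(float(d['vertical_fov']))/2)
    p=d['depth'][v-r:v+r+1,u-r:u+r+1]; z=np.median(p[p>0]) if (p>0).any() else 0
    return d['R'].T@(np.array([(u-d['cx'])/f*z,(v-d['cy'])/f*z,z])-d['t'])
def onplane(d,u,v,h):
    f=200/np.tan(np.radians(float(d['vertical_fov']))/2)
    r=d['R'].T@np.array([(u-d['cx'])/f,(v-d['cy'])/f,1]); c=-d['R'].T@d['t']
    return c+r*(h-c[2])/r[2]
E
python3 - <<'E'
from h import *
a=snap('scene','s0');b=snap('top','t0')
print(read_state())
E
```

```text
{'clock': 0.1, 'qpos': array([ 1.2162157 ,  0.62926046,  0.03844077,  1.51825971, -0.02699065,
        0.99634122, -0.02002844]), 'qd': array([-8.53566270e-05, -2.29714580e-03,  9.16824424e-04, -3.29394837e-03,
        3.61837463e-04,  1.04895034e-03,  2.15108778e-04]), 'tau': array([ 2.65503200e-03, -5.64525568e+01,  1.23038314e+00, -1.93971312e+01,
        1.13367004e-02,  5.43028582e-03, -2.15933392e-05]), 'eef_pos': array([ 185.0659204 , -622.81869182,  403.87896   ]), 'tool_rot': array([-3.13984193e+00,  2.38142529e-05,  2.88760707e-01]), 'force': array([ 0.42194932, -0.21251023, -0.20838593]), 'torque': array([ 0.0230494 ,  0.03524589, -0.04170047]), 'gripper_force': 0.0, 'width': 85.2684660309384}
```

View pics/s0.png

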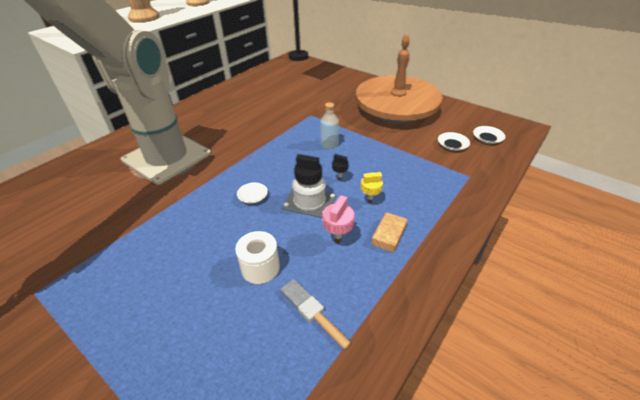

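View pics/t0.png

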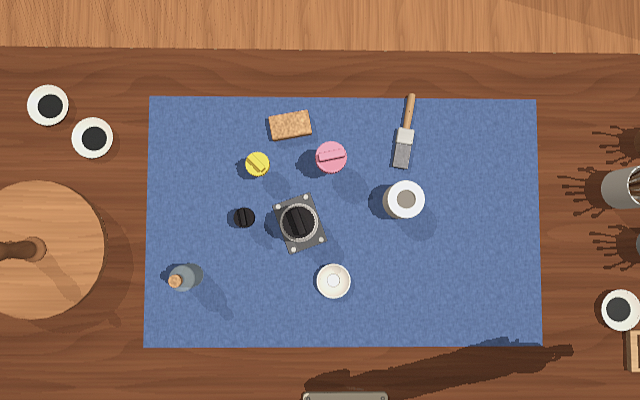

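The scene shows four cap-like things in the top image: large black at (298,222) on the pot with the steel foot plate, small black at (244,217), pink at (331,157) and yellow at (257,164). Leaving out pink and yellow, the larger black one at (298,222) is the one meant. The crock is at (404,199). I'll confirm this in a crop.

```bash
python3 - <<'E'
from h import *
d=load('t0'); im=cv2.imread('pics/t0.png')
cv2.imwrite('pics/t0c.png',cv2.resize(im[165:265,225:385],None,fx=5,fy=5,interpolation=cv2.INTER_CUBIC))
print(d['R'],d['t'],d['vertical_fov'])
for n,u,v in [('cap',298,222),('small',244,217),('crockrim',390,199),('rimR',418,199),('dish',333,281),('bottle',177,281),('pink',331,157),('foot',290,245)]:
    print(n,pt(d,u,v).round(1))
# point clouds
f=200/np.tan(np.radians(float(d['vertical_fov']))/2)
V,U=np.mgrid[:400,:640]; z=d['depth']
P=(np.stack([(U-d['cx'])/f*z,(V-d['cy'])/f*z,z],-1)-d['t'])@d['R']
def reg(u0,u1,v0,v1,h0,h1):
    q=P[v0:v1,u0:u1].reshape(-1,3); q=q[(q[:,2]>h0)&(q[:,2]<h1)]
    (c,w,a)=cv2.minAreaRect(q[:,:2].astype(np.float32)); print(len(q),np.round(c,1),np.round(w,1),round(a,1),q.mean(0).round(1))
    return q
reg(375,435,170,230,78,95)   # crock rim
reg(270,330,195,250,140,175) # bar
reg(270,330,195,250,114,135) # disc
reg(270,330,190,260,4,10) # foot
E
```

```text
[[ 0.00173465 -0.99965373  0.02625679]
 [-0.99810306 -0.00334663 -0.06147417]
 [ 0.06154076 -0.02610035 -0.99776325]] [  56.99661937  562.20707702 1142.84840233] 45.9603464178174
cap [512.3 112.5 157.6]
small [524.9 237.8  88.2]
crockrim [567.7 -99.1  84.9]
rimR [ 568.  -164.7   84. ]
dish [370.6  29.4   4.7]
bottle [385.9 370.3 149.8]
pink [657.1  40.5 135.3]
foot [458.8 135.5   5.4]
854 [ 566.7 -135.3] [85.6 86.7] 47.3 [ 566.9 -135.3   84.9]
229 [512.4 113. ] [59.6 17.9] 20.8 [512.3 112.8 155.6]
598 [512.  113.4] [71.1 71. ] 44.8 [512.2 112.8 124. ]
898 [509.7 112.2] [170.6 146.4] 0.2 [511.6 111.4   6.3]
```

View pics/t0c.png

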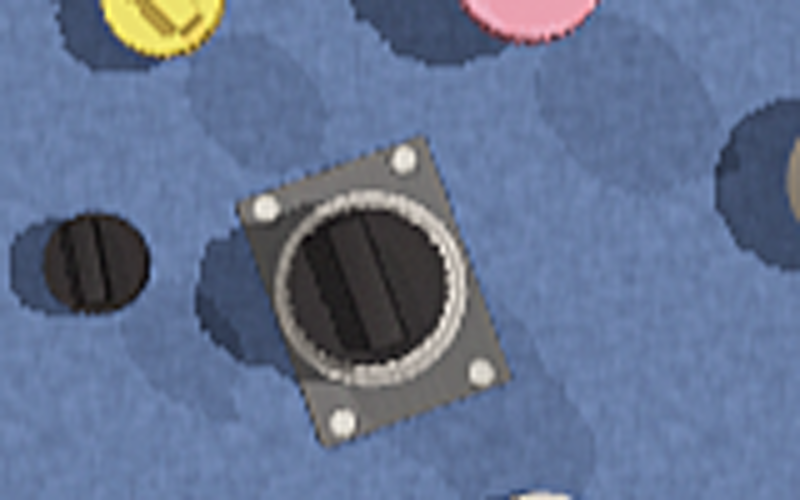

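The crop confirms it: the large black cap sits on the pot with the screwed foot plate (crop centre about (370,290)), its bar at +20.8°. The small black one, at (97,263), is the decoy. The cap axis is at (512.3,113) and the crock at (566.8,-135.3).

jog_arm([
  [1,0.103,-0.0508,0,0,0,0],
  [1,0.103,-0.0508,0,0,0,0],
  [1,0.103,-0.0508,0,0,0,0],
  [1,0.103,-0.0508,0,0,0,0],
  [1,0.103,-0.0508,0,0,0,0],
  [1,0.103,-0.0508,0,0,0,0],
  [1,0.103,-0.0508,0,0,0,0],
])

```text
clock: 0.98
eef_pos: [481.2, -348.5, 404.4]
tool_rot: [-3.141, 0.0, 0.289]
force: [0.3, -1.0, -0.7]
width: 85.2
gripper_force: 0.0
```

jog_arm([
  [1,0.0406,-0.1087,0,0,0,0],
  [1,0.0406,-0.1087,0,0,0,0],
  [1,0.0406,-0.1087,0,0,0,0],
  [1,0.0406,-0.1087,0,0,0,0],
  [1,0.0406,-0.1087,0,0,0,0],
  [1,0.0406,-0.1087,0,0,0,0],
  [1,0.0406,-0.1087,0,0,0,0],
  [1,0.0406,-0.1087,0,0,0,-0.037],
  [1,0,0,0,0,0,0],
  [1,0,0,0,0,0,0],
])

```text
clock: 2.22
eef_pos: [511.7, 112.6, 404.4]
tool_rot: [3.141, 0.001, 0.363]
force: [0.3, -1.9, -0.3]
width: 85.4
gripper_force: 0.0
```

```bash
cat >> h.py <<'E'
from scipy.spatial.transform import Rotation as Ro
def to(x,y,z,yaw):
    s=read_state(); R=Ro.from_euler('xyz',s['tool_rot']); 
    d=R.inv().apply(np.array([x,y,z])-s['eef_pos']); T=Ro.from_euler('xyz',[np.pi,0,yaw])
    print('clk',s['clock'].__round__(2),'pos',s['eef_pos'].round(1),'rot',s['tool_rot'].round(4),'q',s['qpos'].round(2),'F',s['force'].round(1),'w',round(s['width'],1),'gf',round(s['gripper_force'],1))
    print('shift',(d/500).round(4),'turn',((R.inv()*T).as_rotvec()/2).round(4))
E
python3 - <<'E'
from h import *
to(512.3,113,400,.363)
d=snap('wrist','w1')
E
```

```text
clk 2.23 pos [511.7 112.6 404.4] rot [3.141e+00 1.200e-03 3.626e-01] q [-0.25  0.45 -0.02  1.87  0.02  0.83 -1.49] F [ 0.3 -1.9 -0.3] w 85.4 gf 0.0
shift [ 0.0013 -0.0004  0.0088] turn [ 0.0003  0.0006 -0.0002]
```

View pics/w1.png

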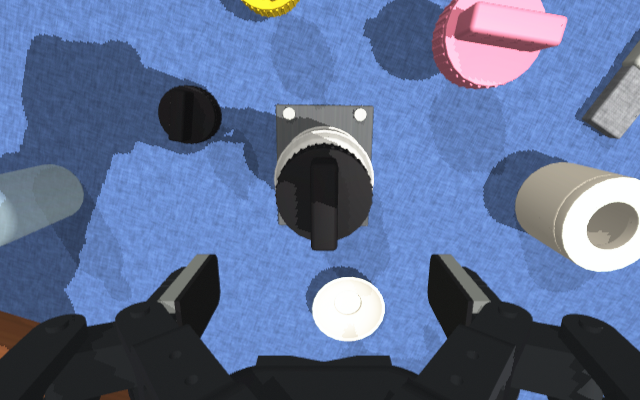

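Wrist view: the bar is upright at about (323,200), midway between the fingers (219 and 429), so yaw and position are right. The crock is at (600,230). Next, descend and close.

jog_arm([
  [1,0.001,0,0.08,0,0,0],
  [1,0,0,0.08,0,0,0],
  [1,0,0,0.046,0,0,0],
  [1,0,0,0,0,0,0],
  [-1,0,0,0,0,0,0],
  [-1,0,0,0,0,0,0],
  [-1,0,0,0,0,0,0],
  [-1,0,0,0,0,0,0],
  [-1,0,0,0,0,0,0],
  [-1,0,0,0,0,0,0],
])

```text
clock: 3.52
eef_pos: [512.6, 113.3, 302.1]
tool_rot: [3.141, -0.001, 0.363]
force: [-0.3, -1.1, 3.9]
width: 17.0
gripper_force: 62.2
```

```bash
python3 - <<'E'
from h import *
to(512.3,113,301,.363)
E
```

```text
clk 3.52 pos [512.6 113.3 302.1] rot [ 3.1414e+00 -9.0000e-04  3.6280e-01] q [-0.26  0.6  -0.02  1.96  0.02  0.58 -1.5 ] F [-0.3 -1.1  3.9] w 17.0 gf 62.2
shift [-0.0008  0.0002  0.0023] turn [ 0.0001 -0.0005 -0.0001]
```

jog_arm([
  [-1,0,0,0.004,0,0,0],
  [-1,0,0,0.004,0,0,0],
  [-1,0,0,0.004,0,0,0],
  [-1,0,0,0.004,0,0,0],
  [-1,0,0,0,0,0,0],
  [-1,0,0,0,0,0,0],
])

```text
clock: 4.28
eef_pos: [512.6, 113.2, 294.7]
tool_rot: [3.141, -0.001, 0.363]
force: [-1.5, -1.0, 12.3]
width: 16.7
gripper_force: 63.1
```

```bash
python3 - <<'E'
from h import *
to(512.3,113,294,.363)
b=snap('wrist','w2');d=snap('top','t2')
print(pt(d,298,222))
im=cv2.imread('pics/w2.png'); cv2.imwrite('pics/w2c.png',im)
E
```

```text
clk 4.28 pos [512.6 113.2 294.7] rot [ 3.1414e+00 -1.1000e-03  3.6270e-01] q [-0.26  0.61 -0.02  1.97  0.02  0.56 -1.5 ] F [-1.5 -1.  12.3] w 16.7 gf 63.1
shift [-0.0008  0.0002  0.0014] turn [ 0.0001 -0.0005 -0.0002]
[503.58372995 102.91226916 566.5282507 ]
```

View pics/w2c.png

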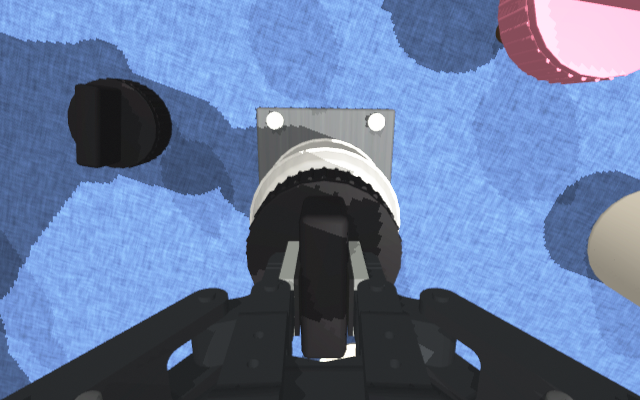

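The fingers hold the bar (about (325,270)) squarely. The force of 12.3 N plus the cap's weight matches about 7.4 mm of press. Next, turn anticlockwise by 70°.

jog_arm([
  [-1,0,0,0.0015,0,0,0],
  [-1,0,0,0,0,0,-0.068],
  [-1,0,0,0,0,0,-0.068],
  [-1,0,0,0,0,0,-0.068],
  [-1,0,0,0,0,0,-0.068],
  [-1,0,0,0,0,0,-0.068],
  [-1,0,0,0,0,0,-0.068],
  [-1,0,0,0,0,0,-0.068],
  [-1,0,0,0,0,0,-0.068],
  [-1,0,0,0,0,0,-0.068],
])

```text
clock: 5.62
eef_pos: [512.7, 113.7, 294.1]
tool_rot: [3.14, -0.001, 1.591]
force: [-1.9, -0.2, 12.0]
width: 17.0
gripper_force: 63.4
```

jog_arm([
  [-1,0,0,0,0,0,0],
  [-1,0,0,0,0,0,0],
])

```text
clock: 5.88
eef_pos: [512.7, 113.7, 294.1]
tool_rot: [3.14, -0.001, 1.587]
force: [-1.0, 0.6, 12.0]
width: 17.1
gripper_force: 63.4
```

```bash
python3 - <<'E'
from h import *
to(512.3,113,294,.363+1.222)
print(read_state()['torque'])
b=snap('wrist','w3')
E
```

```text
clk 5.88 pos [512.7 113.7 294.1] rot [ 3.1398e+00 -6.0000e-04  1.5873e+00] q [-0.02  0.63 -0.37  1.96  0.38  0.61 -0.63] F [-1.   0.6 12. ] w 17.1 gf 63.4
shift [-0.0014 -0.0009  0.0002] turn [ 0.0009 -0.0003  0.0011]
[-0.0608513   0.44337512  0.13123927]
```

View pics/w3.png

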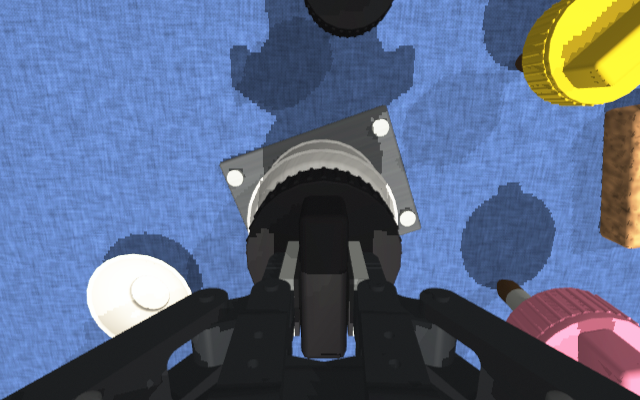

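The cap has turned with the gripper: the bar is still straight between the pads at (325,270) while the foot plate appears rotated. Next, raise gently.

jog_arm([
  [-1,0,0,-0.006,0,0,0],
  [-1,0,0,-0.006,0,0,0],
  [-1,0,0,-0.006,0,0,0],
  [-1,0,0,-0.006,0,0,0],
  [-1,0,0,-0.008,0,0,0],
  [-1,0,0,-0.008,0,0,0],
  [-1,0,0,0,0,0,0],
])

```text
clock: 6.8
eef_pos: [512.1, 113.0, 312.7]
tool_rot: [-3.141, 0.0, 1.587]
force: [-1.1, -0.3, -2.9]
width: 17.1
gripper_force: 61.1
```

Free: the wrist carries only the cap's weight. Lift straight up.

jog_arm([
  [-1,0,0,-0.03,0,0,0],
  [-1,0,0,-0.05,0,0,0],
  [-1,0,0,-0.05,0,0,0],
  [-1,0,0,-0.05,0,0,0],
  [-1,0,0,-0.025,0,0,0],
  [-1,0,0,0,0,0,0],
  [-1,0,0,0,0,0,0],
])

```text
clock: 7.68
eef_pos: [512.0, 113.0, 414.7]
tool_rot: [-3.14, 0.001, 1.587]
force: [0.5, -0.3, -4.0]
width: 16.8
gripper_force: 61.2
```

```bash
python3 - <<'E'
from h import *
to(566.8,-135.3,415,1.587)
d=snap('top','t4')
f=200/np.tan(np.radians(float(d['vertical_fov']))/2)
V,U=np.mgrid[:400,:640]; z=d['depth']
P=(np.stack([(U-d['cx'])/f*z,(V-d['cy'])/f*z,z],-1)-d['t'])@d['R']
q=P[170:230,375:435].reshape(-1,3);q=q[(q[:,2]>78)&(q[:,2]<95)]
print(cv2.minEnclosingCircle(q[:,:2].astype(np.float32)),len(q))
b=snap('scene','s4'); im=cv2.imread('pics/s4.png'); cv2.imwrite('pics/s4c.png',cv2.resize(im[80:300,220:420],None,fx=2.7,fy=2.7))
E
```

```text
clk 7.67 pos [512.  113.  414.7] rot [-3.1399e+00  5.0000e-04  1.5867e+00] q [ 0.05  0.47 -0.47  1.84  0.26  0.89 -0.52] F [ 0.5 -0.3 -4. ] w 16.8 gf 61.2
shift [-0.4982  0.1016 -0.0006] turn [-0.0008  0.0003 -0.0001]
((566.6990966796875, -135.88160705566406), 44.17143630981445) 849
```

View pics/s4c.png

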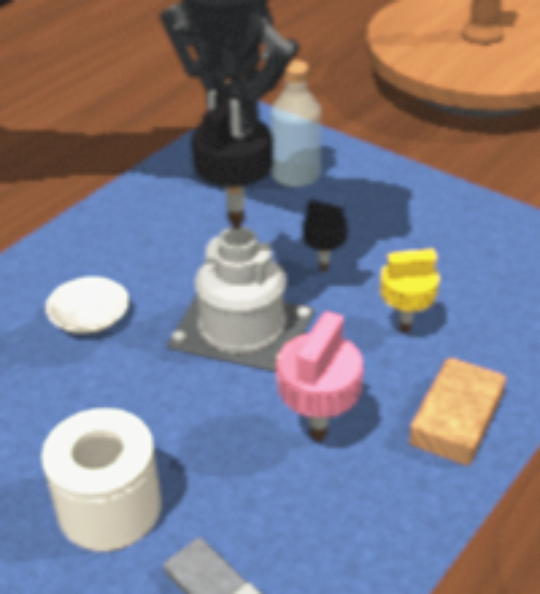

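The crop shows the cap with its brush hanging clear above the open neck (crop (235,220)), and the crock empty at (100,480). Carry it over.

jog_arm([
  [-1,-0.03,0.006,0,0,0,0],
  [-1,-0.065,0.013,0,0,0,0],
  [-1,-0.07,0.0145,0,0,0,0],
  [-1,-0.07,0.0145,0,0,0,0],
  [-1,-0.07,0.0145,0,0,0,0],
  [-1,-0.07,0.0145,0,0,0,0],
  [-1,-0.065,0.013,0,0,0,0],
  [-1,-0.04,0.008,0,0,0,0],
  [-1,-0.0185,0.0035,0,0,0,0],
  [-1,0,0,0,0,0,0],
])

```text
clock: 9.02
eef_pos: [567.1, -135.1, 415.3]
tool_rot: [-3.141, -0.001, 1.587]
force: [-0.1, 0.8, -3.1]
width: 17.0
gripper_force: 61.1
```

jog_arm([
  [-1,0,0,0,0,0,0],
  [-1,0,0,0,0,0,0],
])

```text
clock: 9.28
eef_pos: [567.1, -133.9, 415.6]
tool_rot: [3.141, -0.0, 1.589]
force: [-0.5, 0.4, -2.8]
width: 17.1
gripper_force: 61.1
```

```bash
python3 - <<'E'
from h import *
to(566.7,-135.5,300,1.587)
d=snap('top','t5'); b=snap('scene','s5'); im=cv2.imread('pics/s5.png'); cv2.imwrite('pics/s5c.png',cv2.resize(im[100:300,170:350],None,fx=3,fy=3))
E
```

```text
clk 9.28 pos [ 567.1 -133.9  415.6] rot [ 3.1415e+00 -5.0000e-04  1.5888e+00] q [ 0.47  0.55 -0.44  1.69  0.27  0.96 -0.06] F [-0.5  0.4 -2.8] w 17.1 gf 61.1
shift [-0.0033 -0.0009  0.2313] turn [ 0.0001 -0.0002  0.0009]
```

View pics/s5c.png

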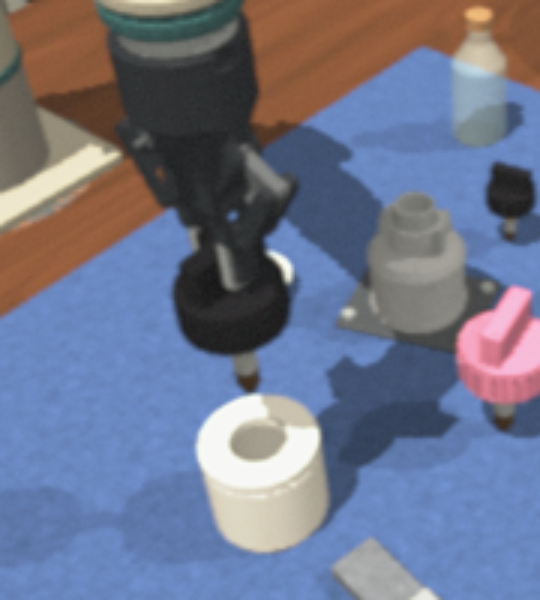

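The brush tip is at crop (247,388), just over the crock mouth (260,440). I'll check it against the expected position.

```bash
python3 - <<'E'
from h import *
d=load('s5'); f=200/np.tan(np.radians(float(d['vertical_fov']))/2)
def pr(X): c=d['R']@np.array(X)+d['t']; return (c[:2]/c[2]*f+[d['cx'],d['cy']]).round(1)
print(pr([567.1,-133.9,135.5]),pr([567.1,-133.9,205.5]),pr([567.1,-133.9,237.5]),'mouth',pr([566.7,-135.5,85]),pr([577,-134,135.5]),pr([567,-124,135.5]))
print(onplane(d,252.3,229.3,135.5))
z=d['depth'];V,U=np.mgrid[:400,:640]
P=(np.stack([(U-d['cx'])/f*z,(V-d['cy'])/f*z,z],-1)-d['t'])@d['R']
for a,b in [(136,150),(150,165),(165,180),(180,195),(195,203),(206,212),(214,222),(224,232)]:
    q=P[150:240,220:280].reshape(-1,3);q=q[(q[:,2]>a)&(q[:,2]<b)&(abs(q[:,0]-567)<50)&(abs(q[:,1]+134)<50)]; 
    if len(q)>3: print(a,len(q),q.mean(0).round(1),q.min(0).round(1),q.max(0).round(1))
E
```

```text
[253.3 229.5] [248.5 205.3] [246.  193.2] mouth [255.9 245.5] [256.6 231.6] [256.7 226.7]
[ 564.98384865 -134.8786958   135.5       ]
136 20 [ 573.  -137.8  146. ] [ 564.6 -142.7  137.7] [ 576.6 -131.6  149.3]
150 39 [ 572.9 -138.   157.6] [ 565.3 -142.8  150.5] [ 576.9 -128.5  164.6]
165 40 [ 573.7 -137.8  171.3] [ 566.7 -142.7  165.1] [ 577.1 -128.7  179. ]
206 72 [ 592.2 -150.4  209.4] [ 550.8 -171.2  206. ] [ 605.1 -106.2  211.9]
214 111 [ 590.7 -150.7  218.3] [ 550.6 -170.9  214.2] [ 604.8 -110.9  222. ]
224 121 [ 590.  -150.5  228.2] [ 549.9 -171.5  224. ] [ 605.4 -102.2  231.9]
```

The brush hangs plumb and centred. Lower it to just above the rim.

jog_arm([
  [-1,-0.003,-0.001,0,0,0,0],
  [-1,0,0,0.03,0,0,0],
  [-1,0,0,0.05,0,0,0],
  [-1,0,0,0.05,0,0,0],
  [-1,0,0,0.05,0,0,0],
  [-1,0,0,0.03,0,0,0],
  [-1,0,0,0.015,0,0,0],
  [-1,0,0,0,0,0,0],
  [-1,0,0,0,0,0,0],
])

```text
clock: 10.5
eef_pos: [567.1, -136.7, 303.8]
tool_rot: [3.14, 0.0, 1.587]
force: [-0.3, -0.4, -3.9]
width: 16.6
gripper_force: 60.9
```

```bash
python3 - <<'E'
from h import *
to(566.7,-135.5,295,1.587)
E
```

```text
clk 10.5 pos [ 567.1 -136.7  303.8] rot [3.1399e+00 3.0000e-04 1.5868e+00] q [ 0.43  0.68 -0.38  1.8   0.36  0.73 -0.13] F [-0.3 -0.4 -3.9] w 16.6 gf 60.9
shift [ 0.0024 -0.0007  0.0175] turn [ 0.0008  0.0002 -0.0001]
```

jog_arm([
  [-1,0.002,-0.001,0.006,0,0,0],
  [-1,0,0,0.004,0,0,0],
  [-1,0,0,0.003,0,0,0],
  [-1,0,0,0.002,0,0,0],
  [-1,0,0,0,0,0,0],
  [-1,0,0,0,0,0,0],
])

```text
clock: 11.25
eef_pos: [566.2, -135.7, 295.7]
tool_rot: [3.141, 0.0, 1.587]
force: [-0.4, 0.6, 0.1]
width: 16.9
gripper_force: 61.4
```

Contact: the rim carries the weight. Press a hair further, then release and check.

jog_arm([
  [-1,0,0,0.001,0,0,0],
  [-1,0,0,0,0,0,0],
  [-0.4,0,0,0,0,0,0],
  [0,0,0,0,0,0,0],
  [0.2,0,0,0,0,0,0],
  [0.2,0,0,0,0,0,0],
])

```text
clock: 12.0
eef_pos: [566.2, -135.7, 294.9]
tool_rot: [3.141, -0.0, 1.587]
force: [0.4, 0.1, -0.4]
width: 51.2
gripper_force: 0.0
```

jog_arm([
  [0.2,0,0,-0.03,0,0,0],
  [0.2,0,0,-0.06,0,0,0],
  [0.2,0,0,-0.1,0,0,0],
  [0.2,0,0,-0.1,0,0,0],
  [0.2,0,0,0,0,0,0],
  [0.2,0,0,0,0,0,0],
])

```text
clock: 12.75
eef_pos: [565.8, -135.7, 440.4]
tool_rot: [3.141, 0.0, 1.587]
force: [-0.6, -0.6, -0.3]
width: 51.4
gripper_force: 0.0
```

```bash
python3 - <<'E'
from h import *
to(566.7,-135.5,450,1.587)
d=snap('scene','s6')
f=200/np.tan(np.radians(float(d['vertical_fov']))/2)
V,U=np.mgrid[:400,:640]; z=d['depth']
P=(np.stack([(U-d['cx'])/f*z,(V-d['cy'])/f*z,z],-1)-d['t'])@d['R']
m=(abs(P[...,0]-567)<60)&(abs(P[...,1]+135)<60)&(z>0)
for a,b in [(88,113),(114,121),(145,155),(20,80)]:
    q=P[m&(P[...,2]>a)&(P[...,2]<b)]; 
    if len(q): print(a,len(q),q.mean(0).round(1),q.min(0).round(1),q.max(0).round(1))
im=cv2.imread('pics/s6.png'); cv2.imwrite('pics/s6c.png',cv2.resize(im[100:320,170:410],None,fx=2.7,fy=2.7))
E
```

```text
clk 12.75 pos [ 565.8 -135.7  440.4] rot [3.1414e+00 4.0000e-04 1.5867e+00] q [ 0.48  0.52 -0.45  1.66  0.26  1.02 -0.04] F [-0.6 -0.6 -0.3] w 51.4 gf 0.0
shift [ 0.0004  0.0019 -0.0193] turn [ 0.0001  0.0002 -0.0002]
88 268 [ 589.4 -152.   101.1] [ 544.7 -174.2   88.2] [ 604.5 -106.4  112.7]
114 357 [ 580.8 -141.3  117.4] [ 530.2 -171.8  114. ] [ 604.1 -101.1  120.8]
145 196 [ 568.9 -137.8  149. ] [ 557.6 -166.1  145. ] [ 577.2 -106.9  152.7]
20 660 [ 595.7 -157.    50.5] [ 545.3 -180.5   20.1] [ 612.9 -101.8   79.9]
```

View pics/s6c.png

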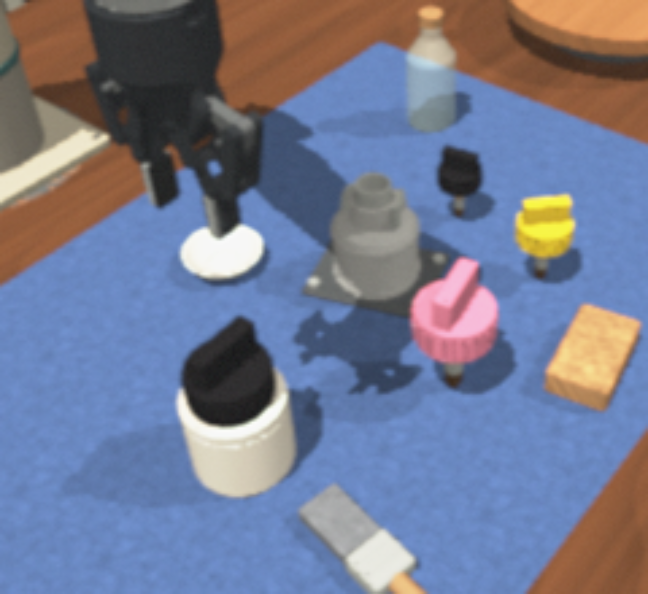

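The cap lies flat at crop (228,380) on the crock's rim with its top at 117 and bar at 149, centred, and the gripper is clear. Hand in the job.

```bash
python3 -c "
from cell import *
print(finish_job())"
```

```text
the job is handed in; nothing more can be done
None
```

The large black cap was pressed, turned 70° anticlockwise and lifted straight off with its brush, and it now rests flat and centred on the crock's rim with the gripper clear; I handed the job in at about 13 s on the robot's clock, and no verdict came back.

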